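# Empty the cap tray over the collecting box rim

### The arm

A 7-joint arm with a two-finger parallel gripper is mounted at the origin on a cart in front of the work surface, level with it; the furniture and walls round the work are solid. World frame = base frame: x ahead of the robot, y to its left, z up, the work surface at z = 0. Lengths are in m, angles in rad, forces in N, time in s.
With the tool pointing down it reaches from about 0.425 to 0.875 m from the base axis. Payload 4.7 kg.
Tool frame: the origin (TCP) lies at the very end of the fingers, on their centre line; the grasp point (between the pads) lies 19 mm behind it; z points along the fingers, y is the direction in which the jaws open and shut (so a half turn about z gives the same grasp; the last joint's range is limited). The gripper opens to 85 mm and grips with 20 to 120 N. Pads are 22 mm wide; open, the fingers measure 114 mm over their backs; the gripper's body (76 mm by 85 mm) begins 54 mm behind the grasp point. The pads swing forward as they close: fully open they stand 13 mm farther back than shut.
Start: joints at [0.014, 0.321, -0.07, 1.45, 0.023, 1.371, -0.057], TCP at [0.65, -0, 0.231] pointing down, gripper open.
Joint ranges: [-2.86, 2.86], [-0.3, 2.09], [-1.38, 1.24], [0.06, 2.45], [-1.56, 4.7], [0.09, 2.05], [-2.69, 2.69]. Speed limits (rad/s): [2.57, 2.57, 3.14, 3.14, 3.14, 3.14, 3.14].

### API

Orientations are given as a 3x3 rotation matrix whose columns are the frame's x, y, z axes.
In Python, from cell import monitor, eyes, ctrl gives the robot as it stands. The module is installed in compiled form; this text tells all that it offers.
- The arm moves only by the shell command python3 -m handwheel 'ROWS'. ROWS is JSON, a list of rows, each a list of 7 numbers: the shift along the tool's x, y, z in m, then the turn, a rotation vector about the tool's x, y, z in rad, then the opening, from 0 (shut) to 1 (fully open). In form: [[x, y, z, ax, ay, az, grip], ...]. A call has 1 to 12 rows; each row is the pose to reach, as a shift and turn from the pose commanded when the call began, along the tool's axes at that moment; what a row does not reach only later rows make up. A row lasts 1/10 s, in which the tool goes at most 50 mm and 8.59 degrees, less where a joint would pass 70% of its speed; a pose out of reach is approached as far as the arm can. A call with a gripper value outside its range is refused whole. The fingers move at their own pace and stop on an object; the grip force is fixed at half the most. Time passes only in rows, so rows that repeat a pose let the fingers close. It gives the time, the measured TCP pose, the force and the opening at its end, in the units of the state.
- monitor.state(): the state, without advancing time (a new reading comes with each control period).
- eyes.capture(name): name is "scene" or "side" or "wrist"; returns a dict with "color" (480x640x3 uint8, red, green, blue), "depth" (480x640 float32, m along the optical axis (not along the pixel's ray), 0 where there is no reading), "camera_matrix" (3x3 intrinsics, pixels), "T" (4x4, takes a point from camera to world coordinates). Camera axes: x right, y down, z forward; pixel columns grow to the right and rows downward; lengths in m; the calibration is good to about 2 mm. A picture is of the moment at which its call begins.
- ctrl.job_done(): hands the job in, once; it reports no verdict.
Trained networks look in a picture, given as the dict that the camera call returned (one of the last four; its "shot" number tells which), for a name from the list of things; names that differ only in an ending like _2 or _b are one class to them, and where a whole thing is asked for, a point or a joint stands for the part that bears it (a point fixed in the world has none). Each returns a list of dicts, best first, with "score" (0 to 1); they miss things now and then, are a little off and sometimes report something else, mostly with a low value. They report only what shows in the picture. A call takes as long as a camera call. They do not tell look-alikes from the thing itself.
- eyes.boxes_of(target, picture): "uv" ([column, row] in pixels, amid what is visible of it).
The state is a dict: "time": time; "joints": joint angles; "joint_vel": joint speeds; "effort": joint torques, N m; "eef_pos": TCP position; "tool_rot": TCP orientation; "contact_force": force on the tool from outside, world axes, zero at the start; "wrist_torque": the same for the moment, N m; "finger_gap": opening from 0.0 (shut) to 1.0 (fully open).
Only numpy, scipy, OpenCV 4.12 (cv2) and the standard library are available. Lean on these libraries where they do the work, as an engineer would, in place of code of your own. Each camera call takes 0.05 s, during which the arm holds its last target.

### The job

Carry the steel tray level by its black handle bar, hook its down-turned front lip over the round brass rim on the far side of the blue box, and, with the lip kept hooked on that rim as the pivot, tip the tray until the two caps and the seal ring have slid into the box. Bring the tray back level before you unhook it, then set it down flat on the bench clear of the box and let go of it. Be gentle with the rim, and leave the other things on the bench alone.

Things in the scene. Friction and masses are not known exactly. Their poses are not given: they have to be found in the camera images.
- tray: open polished (slippery) steel tray, 153 x 106 mm, walls 30 mm, floor 3 mm, about 0.22 kg, on the bench. Origin: underside centre; +z up; it empties over its front, -x. From x = -45 mm to the front edge at x = -80 mm the floor ramps up at 16 degrees, its underside rising from 0 to 9 mm: a wedge-shaped space under the front, closed by a lip 3 mm thick, 96 mm wide, hanging down to z = 1 mm
- tray_grip (a point): centre of the tray's black handle bar, at (0, 0, 75) mm in the tray frame; same axes as the tray. The bar bridges the tray along its y, above the middle: 12 mm thick in x, 20 mm high, 103 mm long between two steel uprights. Pinch it here across the 12 mm, fingers closing along the tray's x
- tray_lip (a point): inner corner of the tray's front lip, at (-77.5, 0, 9) mm in the tray frame: the lip's rear face meets the underside of the ramp. The lip hangs 8 mm below it. When hooked, the round rim lies in this corner, just behind the lip, its axis 4 mm behind and 5 mm below the corner. Tipping by about 40 degrees empties the tray
- box: blue open collecting box, fixed to the bench, 150 (x) x 180 (y) x 85 mm, walls 4 mm, floor 4 mm. Origin: underside centre, +z up. The walls at -x and +-y are 85 mm high; the wall at +x (far from the robot) is low and carries the round brass rim
- box_rim (a point): middle of the axis of the box's fixed brass rim: round bar, 8 mm diameter, 172 mm long along the box's y, axis 66 mm above the bench. Same axes as the box: -x points into it. The rim overhangs the low wall's inside by 4 mm; the lip hooks over it from above, with tray x parallel to box x, the tray stretching away to +x, its middle within 30 mm of this point in y (high side walls at 86 mm)
- cap_orange: orange screw cap, 46 mm in diameter, 17 mm high, lying in the tray; origin at its underside centre
- cap_white: white screw cap, 39 mm in diameter, 14 mm high, lying in the tray; origin at its underside centre
- ring: pale seal ring, 34 mm in diameter, 8 mm high, lying in the tray; origin at its underside centre
- petri_dish_0: closed petri dish, 60 mm in diameter, 15 mm high, on the bench beyond the box; bystander, origin at its underside
- petri_dish_1: closed petri dish, 60 mm in diameter, 15 mm high; bystander, origin at its underside
- tube_rack_1: green rack with micro tubes, 52 x 105 x 52 mm; bystander, origin at its underside
There are look-alikes about, which are no part of the job. Of the things that look like the cap_orange, the largest one is meant.

How it is judged:
On the way, in this order (a step that is already met when the one before it is completed fails the run):
1. the level tray's lip is hooked on the brass rim and rests on it (over 1 N) (x of tray_lip in the frame of box_rim between -0.015 and 0.01 m and z of tray_lip in the frame of box_rim between -0.012 and 0.013 m and y of tray_lip in the frame of box_rim between -0.05 and 0.05 m and angle between tray's own z axis and vertical below 0.4 rad and contact force between tray and box above 1 N), for 0.2 s.
2. the tray is tipped past 20 degrees about the rim, lip still hooked and touching (x of tray_lip in the frame of box_rim between -0.015 and 0.01 m and z of tray_lip in the frame of box_rim between -0.012 and 0.013 m and y of tray_lip in the frame of box_rim between -0.05 and 0.05 m and angle between tray's own z axis and vertical above 0.35 rad and contact force between tray and box above 0.3 N), for 0.1 s.
3. both caps and the ring are in the box (x of cap_orange in the frame of box between -0.074 and 0.072 m and y of cap_orange in the frame of box between -0.088 and 0.088 m and z of each of cap_orange, cap_white, ring in the frame of box below 0.055 m and x of cap_white in the frame of box between -0.074 and 0.072 m and y of cap_white in the frame of box between -0.088 and 0.088 m and x of ring in the frame of box between -0.074 and 0.072 m and y of ring in the frame of box between -0.088 and 0.088 m), for 0.2 s.
4. the tray is level again, still at the rim (x of tray_lip in the frame of box_rim between -0.015 and 0.01 m and z of tray_lip in the frame of box_rim between -0.012 and 0.013 m and y of tray_lip in the frame of box_rim between -0.05 and 0.05 m and angle between tray's own z axis and vertical below 0.3 rad), for 0.05 s.
At the end, for the whole second after the job is handed in: the two caps and the ring lie inside the box (below 55 mm over its underside), and the tray stands flat on the bench (within 0.06 rad of level, underside within 5 mm of the bench), at rest, not touching the box (all of step 3 and angle between tray's own z axis and vertical below 0.06 rad and height (world z) of tray below 0.005 m and linear speed of tray below 0.02 m/s and contact force between tray and box below 0.1 N).
It fails at once if the tray is tipped more than 26 degrees while its lip is not on the rim (angle between tray's own z axis and vertical above 0.45 rad and not (x of tray_lip in the frame of box_rim between -0.025 and 0.025 m and z of tray_lip in the frame of box_rim between -0.025 and 0.025 m)).
It fails at once if the tray is pressed on the box with more than 40 N (contact force between tray and box above 40 N).
It fails at once if a bystander is moved more than 25 mm (distance of any of petri_dish_0, petri_dish_1, tube_rack_1 from where it was at the start of the episode above 0.025 m).
It also fails if it takes over 59 s, if anything falls off the work surface, if the arm or the gripper's body presses on something with over 40 N, if the wrist force passes 120 N, or if a joint passes its speed limit or range.

## Working session

There is one attempt and no reset: what is moved stays moved. The work goes in short steps, Python scripts to look and compute and a shell command to move; the robot and the scene stay as the last step left them, time stands still between calls to the robot, and variables do not carry over. Pictures are saved under pics/ and viewed, and the job is handed in when it is done.

```bash
mkdir -p pics; cat > h.py <<'E'
import numpy as np, cv2
from cell import monitor, eyes, ctrl
def pt(p,u,v,d=None):
    K=np.array(p["camera_matrix"]);T=np.array(p["T"])
    if d is None:
        w=p["depth"][max(0,int(v)-1):int(v)+2,max(0,int(u)-1):int(u)+2]; w=w[w>0]
        if len(w)==0: return None
        d=np.median(w)
    c=np.array([(u-K[0,2])/K[0,0]*d,(v-K[1,2])/K[1,1]*d,d,1])
    return (T@c)[:3]
def cloud(p):
    K=np.array(p["camera_matrix"]);T=np.array(p["T"]);d=p["depth"]
    v,u=np.mgrid[:480,:640]
    c=np.stack([(u-K[0,2])/K[0,0]*d,(v-K[1,2])/K[1,1]*d,d,np.ones_like(d)],-1)
    w=(c@T.T)[...,:3]; w[d<=0]=np.nan
    return w
def save(p,n): cv2.imwrite("pics/"+n,cv2.cvtColor(p["color"],cv2.COLOR_RGB2BGR))
E
python3 - <<'E'
from h import *
import pickle
s=monitor.state(); print({k:np.round(v,3).tolist() for k,v in s.items()})
for n in ["scene","side","wrist"]:
    p=eyes.capture(n); save(p,n+"0.png"); pickle.dump(p,open(n+"0.pkl","wb"))
    print(n,np.round(p["T"],3).tolist())
    for t in ["tray","tray_grip","tray_lip","box","box_rim","cap_orange","cap_white","ring","petri_dish_0","tube_rack_1"]:
        try:
            for b in eyes.boxes_of(t,p)[:4]:
                w=pt(p,*b["uv"]); print(n,t,np.round(b["uv"]).tolist(),round(b["score"],2),None if w is None else np.round(w,3))
        except Exception as e: print(t,e)
E
```

```text
{'time': 0.0, 'joints': [0.014, 0.322, -0.07, 1.452, 0.023, 1.371, -0.057], 'joint_vel': [-0.001, -0.001, 0.0, 0.001, 0.0, 0.001, 0.0], 'effort': [-0.001, -49.358, -0.383, -31.433, 0.013, 0.011, 0.0], 'eef_pos': [0.649, -0.0, 0.23], 'tool_rot': [[-0.0, 1.0, -0.002], [1.0, 0.0, -0.0], [-0.0, -0.002, -1.0]], 'contact_force': [0.525, 0.507, -0.043], 'wrist_torque': [-0.018, -0.017, -0.046], 'finger_gap': 1.002}
scene [[-0.519, -0.622, 0.586, 0.075], [-0.855, 0.384, -0.35, 0.538], [-0.007, -0.682, -0.731, 0.675], [0.0, 0.0, 0.0, 1.0]]
scene tray [242.0, 326.0] 0.64 [0.537 0.394 0.002]
scene tray_grip [243.0, 330.0] 0.78 [0.531 0.396 0.001]
scene tray_grip [218.0, 323.0] 0.51 [0.552 0.424 0.013]
scene tray_lip [239.0, 325.0] 0.57 [0.542 0.397 0.   ]
scene box [240.0, 328.0] 0.31 [ 0.538  0.398 -0.   ]
scene box_rim [461.0, 234.0] 0.74 [ 0.516  0.016 -0.001]
scene cap_orange [193.0, 265.0] 0.8 [0.671 0.411 0.009]
scene cap_orange [295.0, 270.0] 0.63 [0.582 0.285 0.008]
scene cap_orange [241.0, 306.0] 0.61 [0.561 0.383 0.013]
scene cap_white [219.0, 321.0] 0.77 [0.553 0.421 0.014]
scene rin
[... 626 characters left out ...]
ip [251.0, 215.0] 0.71 [0.537 0.426 0.004]
side box [273.0, 316.0] 0.59 [0.5   0.092 0.004]
side box [410.0, 314.0] 0.56 [0.69  0.031 0.014]
side box_rim [272.0, 314.0] 0.72 [0.498 0.097 0.004]
side cap_orange [300.0, 244.0] 0.56 [0.594 0.273 0.012]
side cap_orange [319.0, 212.0] 0.49 [0.669 0.395 0.01 ]
side petri_dish_0 [363.0, 260.0] 0.83 [0.68  0.189 0.015]
side petri_dish_0 [408.0, 314.0] 0.69 [0.687 0.029 0.014]
side tube_rack_1 [374.0, 227.0] 0.82 [0.716 0.23  0.052]
wrist [[1.0, -0.001, 0.0, 0.649], [-0.001, -0.952, -0.307, 0.078], [0.0, 0.307, -0.952, 0.374], [0.0, 0.0, 0.0, 1.0]]
wrist box [107.0, 140.0] 0.65 [0.465 0.046 0.004]
wrist box_rim [109.0, 138.0] 0.78 [0.467 0.047 0.004]
```

View pics/scene0.png

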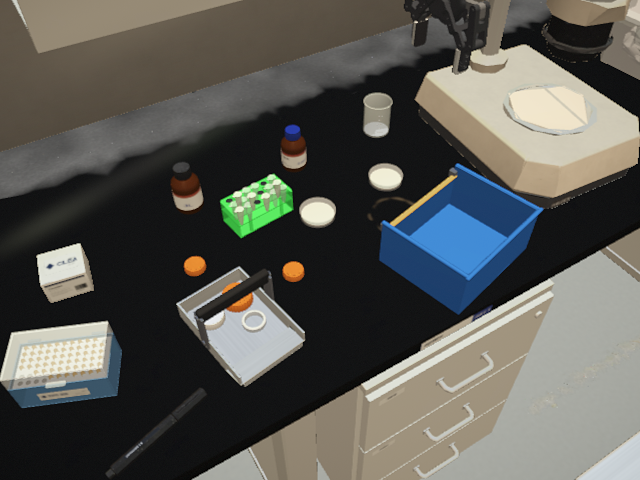

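View pics/side0.png

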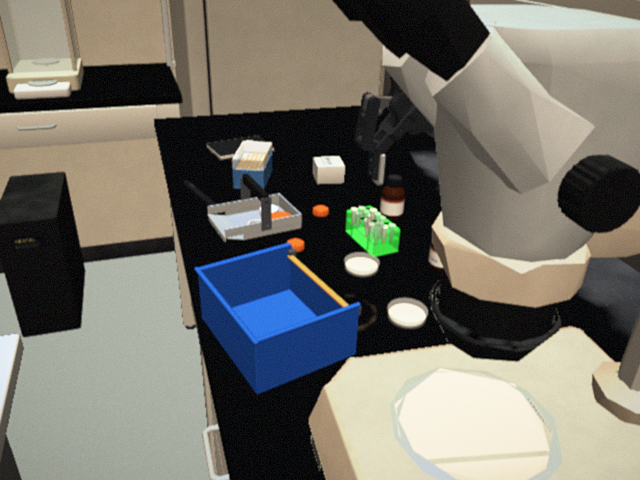

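View pics/wrist0.png

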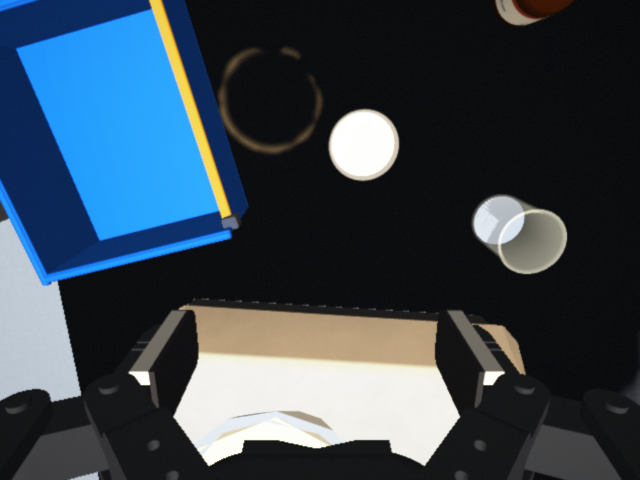

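```bash
python3 - <<'E'
from h import *
import pickle
for n in ["scene","wrist","side"]:
    p=pickle.load(open(n+"0.pkl","rb")); w=cloud(p)
    hsv=cv2.cvtColor(p["color"],cv2.COLOR_RGB2HSV); H,S,V=cv2.split(hsv)
    m=(H>14)&(H<30)&(S>120)&(V>90)&(w[...,2]>0.055)&(w[...,2]<0.085)&(w[...,0]<0.7)
    q=w[m]; 
    if len(q)>20:
        c=q.mean(0);u,s,vt=np.linalg.svd(q-c);d=vt[0]*np.sign(vt[0][1]);t=(q-c)@d
        print(n,"rim",len(q),c.round(4),d.round(3),"ends",(c+d*t.min()).round(4),(c+d*t.max()).round(4),"zmax",np.percentile(q[:,2],[50,95]).round(4))
    mb=(H>100)&(H<118)&(S>150)&(w[...,2]>0.08)&(w[...,2]<0.09)&(w[...,0]<0.75)&(w[...,1]<.25)
    q=w[mb][:,:2].astype(np.float32)
    if len(q)>20: print("box top", cv2.boxPoints(cv2.minAreaRect(q)).round(3).tolist())
# tray
p=pickle.load(open("scene0.pkl","rb")); w=cloud(p)
c=p["color"][240:400,150:330]; cv2.imwrite("pics/tray0.png",cv2.cvtColor(cv2.resize(c,None,fx=4,fy=4,interpolation=2)[:600,:720],cv2.COLOR_RGB2BGR))
m=(w[...,2]>0.060)&(w[...,2]<0.095)&(abs(w[...,0]-.55)<.13)&(abs(w[...,1]-.4)<.13)
q=w[m];cc=q.mean(0);u,s,vt=np.linalg.svd(q-cc);print("bar",len(q),cc,vt[0],cv2.minAreaRect(q[:,:2].astype(np.float32)))
m=(w[...,2]>0.022)&(w[...,2]<0.04)&(abs(w[...,0]-.55)<.15)&(abs(w[...,1]-.4)<.15)
q=w[m];print("walls",len(q),cv2.boxPoints(cv2.minAreaRect(q[:,:2].astype(np.float32))))
m=(w[...,2]>0.005)&(w[...,2]<0.04)&(abs(w[...,0]-.55)<.13)&(abs(w[...,1]-.4)<.12)&(np.mgrid[:480,:640][0]>250)
q=w[m];print("tray",len(q),cv2.boxPoints(cv2.minAreaRect(q[:,:2].astype(np.float32))))
for (u,v) in [(178,305),(240,268),(303,340),(243,383),(273,362),(270,340)]: print(u,v,pt(p,u,v))
E
```

```text
scene rim 379 [0.5579 0.0832 0.066 ] [-0.073  0.997 -0.007] ends [ 0.5648 -0.0121  0.0667] [0.5178 0.6327 0.0621] zmax [0.0662 0.0684]
box top [[0.38999998569488525, 0.12800000607967377], [0.43700000643730164, -0.05700000002980232], [0.5849999785423279, -0.01899999938905239], [0.5379999876022339, 0.16599999368190765]]
wrist rim 2368 [0.5609 0.074  0.0694] [-0.244  0.97  -0.002] ends [ 0.5808 -0.0054  0.0695] [0.5434 0.1436 0.0692] zmax [0.0695 0.071 ]
box top [[0.3930000066757202, 0.12300000339746475], [0.4390000104904175, -0.0560000017285347], [0.5870000123977661, -0.017999999225139618], [0.5419999957084656, 0.16099999845027924]]
side rim 432 [0.56   0.0973 0.0684] [-0.015  1.    -0.015] ends [0.5614 0.0023 0.0698] [0.5526 0.5772 0.061 ] zmax [0.0691 0.071 ]
box top [[0.3930000066757202, 0.125], [0.4410000145435333, -0.057999998331069946], [0.5889999866485596, -0.01899999938905239], [0.5419999957084656, 0.16300000250339508]]
bar 1287 [0.53394371 0.40049152 0.0769222 ] [-1.52013083e-01  9.88378435e-01 -3.02686236e-04] ((0.5350236296653748, 0.39750874042510986), (0.01959129609167576, 0.11646570265293121), 7.202139854431152)
walls 915 [[0.4260397 0.3445931]
 [0.6999839 0.2740655]
 [0.7389629 0.4254681]
 [0.4650187 0.4959957]]
tray 4419 [[0.37828168 0.3788734 ]
 [0.6092421  0.26045048]
 [0.68882465 0.41566056]
 [0.45786428 0.5340835 ]]
178 305 [0.59794729 0.46040254 0.02703447]
240 268 [0.61463992 0.35743807 0.02610745]
303 340 [0.4669339  0.33644947 0.01107284]
243 383 [0.45145825 0.43380253 0.00984897]
273 362 [0.45934585 0.38641966 0.00865752]
270 340 [4.96938552e-01 3.71797027e-01 3.66332296e-04]
```

View pics/tray0.png

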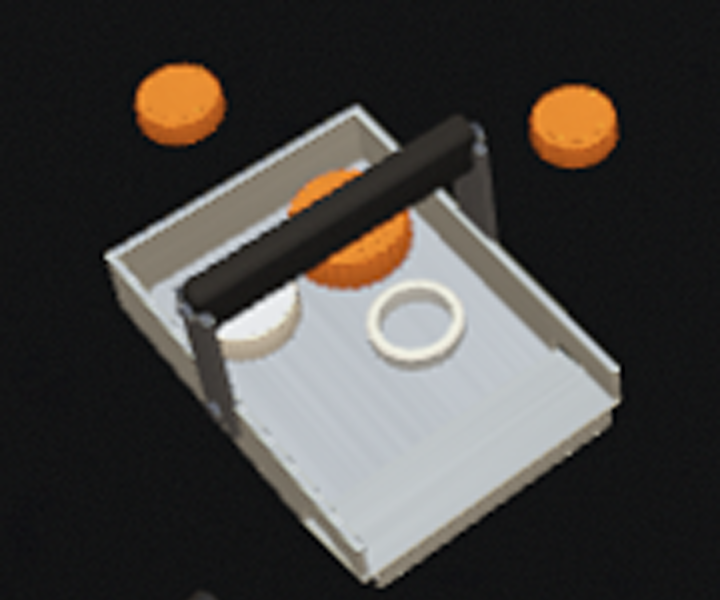

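Tray candidates: the large orange cap inside the tray, scene (241,306), is cap_orange. The small orange look-alikes are at (193,265) and (295,270) on the bench. The only tray is at (242,326), with its open, ramped front facing the robot. The crop confirms this: two caps and the ring are in the tray. Next I go above the handle.

```bash
python3 -m handwheel '[[0.045,-0.013,-0.02,0,0,-0.03,1],[0.09,-0.026,-0.02,0,0,-0.06,1],[0.135,-0.039,-0.02,0,0,-0.09,1],[0.18,-0.052,-0.02,0,0,-0.12,1],[0.225,-0.065,-0.02,0,0,-0.15,1],[0.27,-0.078,-0.02,0,0,-0.15,1],[0.315,-0.09,-0.02,0,0,-0.15,1],[0.36,-0.103,-0.02,0,0,-0.15,1],[0.398,-0.114,-0.02,0,0,-0.15,1],[0.398,-0.114,-0.02,0,0,-0.15,1],[0.398,-0.114,-0.02,0,0,-0.15,1]]'
python3 - <<'E'
from h import *
import pickle
s=monitor.state();print(s["time"],s["eef_pos"],np.round(s["tool_rot"],3).tolist())
for n in ["wrist","scene"]:
    p=eyes.capture(n); save(p,n+"1.png"); pickle.dump(p,open(n+"1.pkl","wb")); w=cloud(p)
    m=(w[...,2]>0.060)&(w[...,2]<0.095)&(abs(w[...,0]-.535)<.06)&(abs(w[...,1]-.398)<.08)
    q=w[m]
    if len(q)>20: print("bar",len(q),q.mean(0),np.percentile(q[:,2],[50,98]),cv2.minAreaRect(q[:,:2].astype(np.float32)))
E
```

```text
time: 2.75
eef_pos: [0.5352, 0.3992, 0.251]
tool_rot: [[-0.152, 0.988, -0.0], [0.988, 0.152, -0.0], [-0.0, -0.0, -1.0]]
contact_force: [0.4, -0.0, 1.2]
finger_gap: 0.999
2.75 [0.53517116 0.399224   0.25100694] [[-0.152, 0.988, -0.0], [0.988, 0.152, -0.0], [-0.0, -0.0, -1.0]]
bar 2319 [0.53835564 0.4013711  0.08397924] [0.08491789 0.08662445] ((0.5393024682998657, 0.3978500962257385), (0.019553208723664284, 0.1160125732421875), 9.1876220703125)
bar 1282 [0.53395122 0.40053794 0.07692213] [0.07941106 0.08394958] ((0.5376116037368774, 0.39809706807136536), (0.021013673394918442, 0.11572915315628052), 9.4374361038208)
```

View pics/wrist1.png

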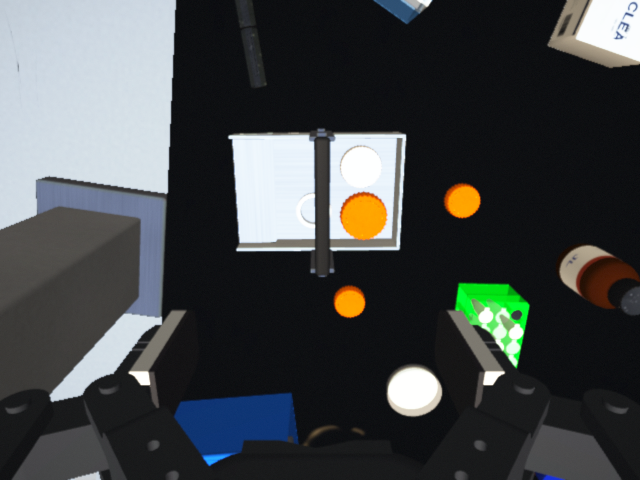

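```bash
python3 - <<'E'
from h import *
import pickle
p=pickle.load(open("wrist1.pkl","rb")); w=cloud(p)
m=(w[...,2]>0.082)&(w[...,2]<0.095)&(abs(w[...,0]-.535)<.06)&(abs(w[...,1]-.398)<.08)
q=w[m];print(len(q),q.mean(0),cv2.minAreaRect(q[:,:2].astype(np.float32)))
for (x,y) in [(-.035,0),(0,0),(.035,0)]:
  mm=abs(q[:,1]-.398-x)<.006; print(x,np.percentile(q[mm,0],[1,50,99]))
# mirrored tray outline
m=(w[...,2]>0.024)&(w[...,2]<0.036)&(abs(w[...,0]-.535)<.1)&(abs(w[...,1]-.398)<.085)
q=w[m];print(cv2.boxPoints(cv2.minAreaRect(q[:,:2].astype(np.float32))))
E
```

```text
2077 [0.53840181 0.40101568 0.08497087] ((0.5387526750564575, 0.398116797208786), (0.011426275596022606, 0.11029788106679916), 9.135199546813965)
-0.035 [0.53833054 0.54446275 0.55070779]
0 [0.53292427 0.53886278 0.54504672]
0.035 [0.52691172 0.53321794 0.5394217 ]
[[0.45135686 0.44186398]
 [0.46897146 0.33261243]
 [0.6197233  0.35691813]
 [0.6021087  0.4661697 ]]
```

The wrist view shows the tray with its bar at (322,205), midway between the uprights, and the rack and small caps outside the finger space. I descend to the bar.

```bash
python3 -m handwheel '[[-0.001,0.0035,0.03,0,0,-0.007,1],[-0.001,0.0035,0.065,0,0,-0.007,1],[-0.001,0.0035,0.1,0,0,-0.007,1],[-0.001,0.0035,0.13,0,0,-0.007,1],[-0.001,0.0035,0.155,0,0,-0.007,1],[-0.001,0.0035,0.175,0,0,-0.007,1],[-0.001,0.0035,0.19,0,0,-0.007,1],[-0.001,0.0035,0.195,0,0,-0.007,1],[-0.001,0.0035,0.195,0,0,-0.007,1]]'
python3 - <<'E'
from h import *
p=eyes.capture("scene"); save(p,"scene2.png")
c=p["color"][230:400,150:330]; cv2.imwrite("pics/c2.png",cv2.cvtColor(cv2.resize(c,None,fx=3.5,fy=3.5,interpolation=2),cv2.COLOR_RGB2BGR))
p=eyes.capture("wrist"); save(p,"wrist2.png")
E
```

```text
time: 3.75
eef_pos: [0.54, 0.3966, 0.056]
tool_rot: [[-0.155, 0.988, -0.0], [0.988, 0.155, -0.001], [-0.001, -0.0, -1.0]]
contact_force: [0.4, 0.4, -0.2]
finger_gap: 0.997
```

View pics/c2.png

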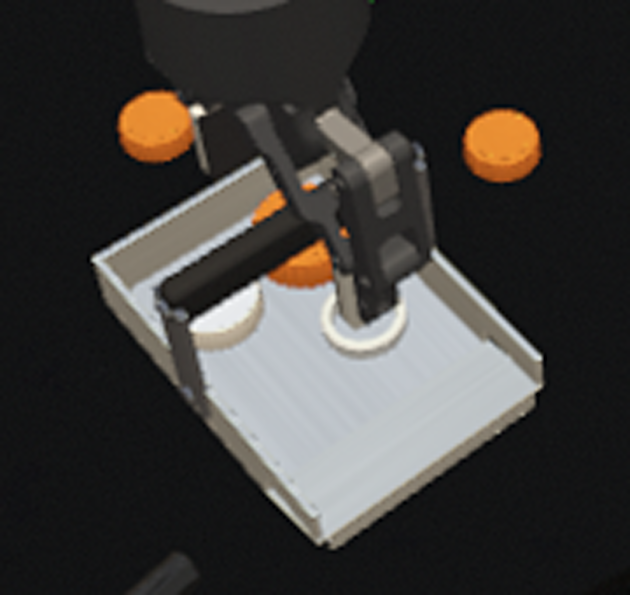

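View pics/wrist2.png

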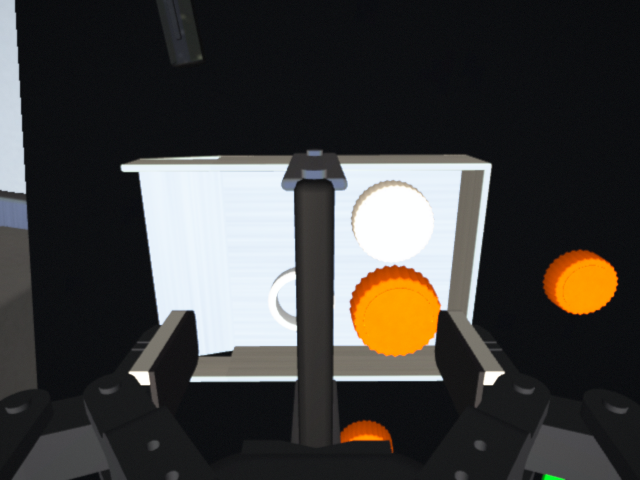

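The bar, a column near u=315, sits centred between the fingers at u≈195 and 440. I close the gripper.

```bash
python3 -m handwheel '[[0.001,-0.001,0,0,0,0,0],[0.001,-0.001,0,0,0,0,0],[0.001,-0.001,0,0,0,0,0],[0.001,-0.001,0,0,0,0,0],[0.001,-0.001,0,0,0,0,0],[0.001,-0.001,0,0,0,0,0],[0.001,-0.001,0,0,0,0,0],[0.001,-0.001,0,0,0,0,0],[0.001,-0.001,0,0,0,0,0],[0.001,-0.001,0,0,0,0,0]]'
```

```text
time: 4.85
eef_pos: [0.5386, 0.3984, 0.0566]
tool_rot: [[-0.156, 0.988, 0.0], [0.988, 0.156, 0.0], [0.0, 0.0, -1.0]]
contact_force: [-0.5, -0.5, 2.6]
finger_gap: 0.134
```

```bash
python3 -m handwheel '[[0,0,-0.003,0,0,0,0],[0,0,-0.01,0,0,0,0],[0,0,-0.02,0,0,0,0],[0,0,-0.032,0,0,0,0],[0,0,-0.045,0,0,0,0],[0,0,-0.058,0,0,0,0],[0,0,-0.071,0,0,0,0],[0,0,-0.084,0,0,0,0],[0,0,-0.097,0,0,0,0],[0,0,-0.108,0,0,0,0],[0,0,-0.116,0,0,0,0],[0,0,-0.12,0,0,0,0]]'
python3 - <<'E'
from h import *
import pickle
p=eyes.capture("scene"); save(p,"scene3.png")
pickle.dump(p,open("scene3.pkl","wb"))
p=eyes.capture("wrist"); save(p,"wrist3.png")
pickle.dump(p,open("wrist3.pkl","wb"))
s=monitor.state();print(s)
E
```

```text
time: 6.05
eef_pos: [0.5387, 0.3986, 0.1774]
tool_rot: [[-0.156, 0.988, 0.001], [0.988, 0.156, 0.001], [0.0, 0.001, -1.0]]
contact_force: [-0.1, 0.3, -2.5]
finger_gap: 0.131
{'time': 6.15, 'joints': array([-0.45578159,  0.40648629, -0.2919345 ,  1.46040742,  0.11884923,
        1.29126576, -0.60097509]), 'joint_vel': array([ 0.0004403 ,  0.01134311,  0.00126426,  0.01689882,  0.00245892,
       -0.00830202, -0.00073082]), 'effort': array([ 3.52289993e-02, -5.39641356e+01, -3.36117156e+00, -3.19551766e+01,
        2.27329979e-02,  6.73845783e-02,  4.67239370e-03]), 'eef_pos': array([0.53867777, 0.39848667, 0.17686539]), 'tool_rot': array([[-1.56334262e-01,  9.87703959e-01,  6.98314988e-04],
       [ 9.87704169e-01,  1.56334023e-01,  3.85290758e-04],
       [ 2.71382816e-04,  7.49962770e-04, -9.99999682e-01]]), 'contact_force': array([-0.55219952,  0.2766238 , -2.14793379]), 'wrist_torque': array([-0.01374926,  0.02618426,  0.02094262]), 'finger_gap': 0.12855321886797774}
```

View pics/scene3.png

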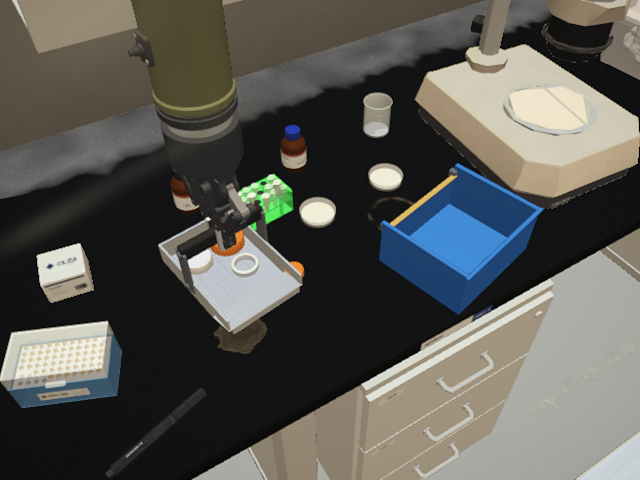

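View pics/wrist3.png

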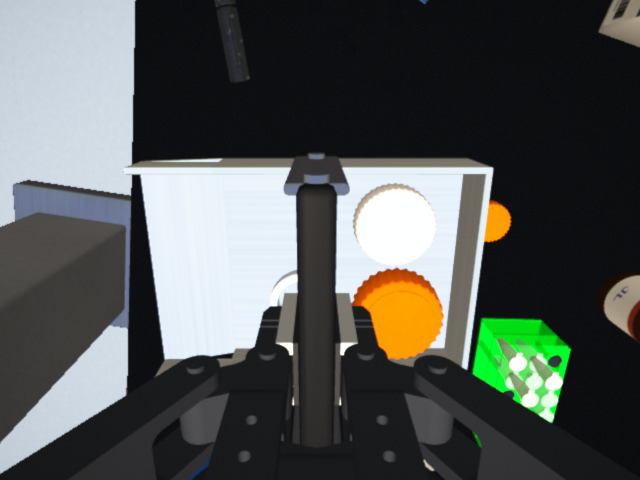

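Now the carry toward the box at height, with a smooth speed profile.

```bash
python3 -m handwheel '[[-0.004,0.0005,0,0,0,-0.002,0],[-0.012,0.0015,0,0,0,-0.005,0],[-0.025,0.003,0,0,0,-0.010,0],[-0.043,0.005,0,0,0,-0.018,0],[-0.0645,0.0075,0,0,0,-0.026,0],[-0.089,0.0105,0,0,0,-0.035,0],[-0.116,0.0138,0,0,0,-0.045,0],[-0.143,0.017,0,0,0,-0.055,0],[-0.169,0.020,0,0,0,-0.065,0],[-0.192,0.0228,0,0,0,-0.075,0],[-0.212,0.025,0,0,0,-0.083,0],[-0.23,0.0275,0,0,0,-0.09,0]]'
```

```text
time: 7.35
eef_pos: [0.6019, 0.1722, 0.1761]
tool_rot: [[-0.243, 0.97, -0.0], [0.97, 0.243, -0.001], [-0.001, -0.001, -1.0]]
contact_force: [-0.1, 0.1, -2.8]
finger_gap: 0.126
```

```bash
python3 -m handwheel '[[-0.016,0.0006,0,0,0,0,0],[-0.03,0.0012,0,0,0,0,0],[-0.043,0.0018,0,0,0,0,0],[-0.055,0.0022,0,0,0,0,0],[-0.065,0.0026,0,0,0,0,0],[-0.074,0.003,0,0,0,0,0],[-0.08,0.0032,0,0,0,0,0],[-0.084,0.0034,0,0,0,0,0],[-0.086,0.0034,0,0,0,0,0],[-0.086,0.0034,0,0,0,0,0]]'
python3 - <<'E'
from h import *
import pickle
s=monitor.state();print(s["time"],s["eef_pos"],s["contact_force"])
for n in ["wrist","side","scene"]:
    p=eyes.capture(n); save(p,n+"4.png"); pickle.dump(p,open(n+"4.pkl","wb"))
E
```

```text
time: 8.35
eef_pos: [0.6259, 0.093, 0.1763]
tool_rot: [[-0.245, 0.97, -0.0], [0.97, 0.245, 0.0], [0.0, 0.0, -1.0]]
contact_force: [-0.2, -0.5, -1.7]
finger_gap: 0.132
8.35 [0.62590938 0.0930121  0.17632745] [-0.15141894 -0.48249784 -1.6583594 ]
```

View pics/wrist4.png

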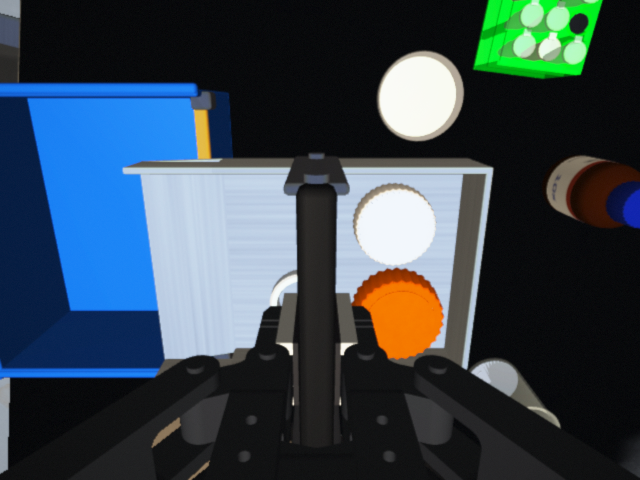

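View pics/side4.png

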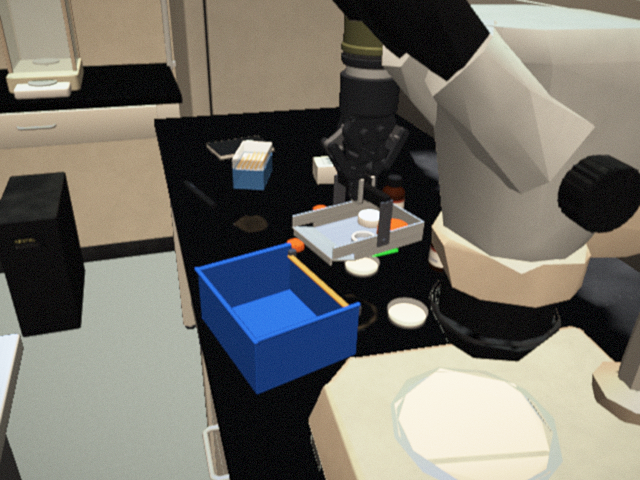

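View pics/scene4.png

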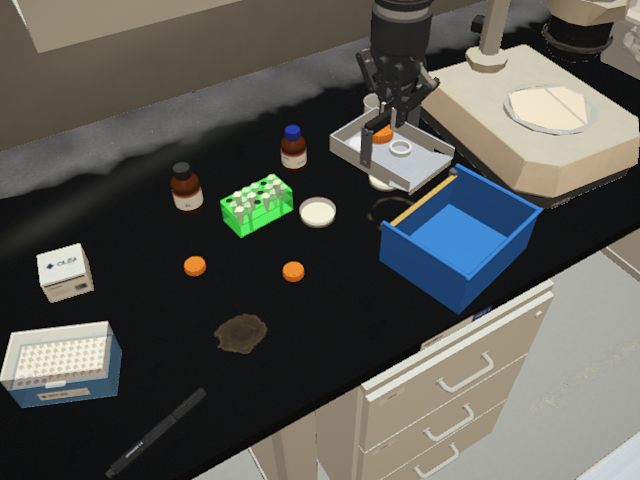

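```bash
python3 - <<'E'
from h import *
import pickle
th=.2476;ex=np.array([np.cos(th),np.sin(th)]);ey=np.array([-ex[1],ex[0]])
tcp=np.array([.6259,.0930])
for n,k in [("wrist",0),("wrist",4),("scene",0),("scene",4),("side",0),("side",4)]:
    p=pickle.load(open(f"{n}{k}.pkl","rb")); w=cloud(p)
    hsv=cv2.cvtColor(p["color"],cv2.COLOR_RGB2HSV); H,S,V=cv2.split(hsv)
    m=(H>14)&(H<30)&(S>120)&(V>90)&(w[...,2]>0.06)&(w[...,2]<0.078)&(abs(w[...,0]-.56)<.04)&(w[...,1]<.17)
    q=w[m]; xx=(q[:,:2]-tcp)@ex; yy=(q[:,:2]-tcp)@ey
    print(n,k,len(q),"rim x rel tcp",np.percentile(xx,[3,50,97]).round(4),"y",np.percentile(yy,[1,99]).round(4),"z",np.percentile(q[:,2],[50,97]).round(4),"slope",np.polyfit(yy,xx,1).round(4))
    mb=(H>100)&(H<118)&(S>150)&(w[...,2]>0.081)&(w[...,2]<0.091)&(w[...,0]<0.6)&(w[...,1]<.2)
    q=w[mb];xx=(q[:,:2]-tcp)@ex; yy=(q[:,:2]-tcp)@ey
    print("   box walls x",np.percentile(xx,[1,99]).round(4),"y",np.percentile(yy,[1,99]).round(4))
    if k==4:
        xx=(w[...,:2]-tcp)@ex; yy=(w[...,:2]-tcp)@ey
        m=(abs(yy)<.045)&(xx>-.1)&(xx<-.05)&(w[...,2]>.11)&(w[...,2]<.16)
        print("   tray front",m.sum(),np.percentile(xx[m],[0.5,1,3]).round(4), np.nanmedian(w[...,2][m&(xx<-.072)]))
        m=(abs(yy)<.045)&(abs(xx)<.1)&(w[...,2]>.11)&(w[...,2]<.165)
        print("   tray x",np.percentile(xx[m],[0.5,99.5]).round(4))
E
```

```text
wrist 0 2368 rim x rel tcp [-0.0713 -0.0675 -0.0648] y [-0.0825  0.0666] z [0.0695 0.0712] slope [ 0.0012 -0.0677]
   box walls x [-0.2165 -0.0668] y [-0.0976  0.0844]
wrist 4 629 rim x rel tcp [-0.0716 -0.0677 -0.0648] y [0.0462 0.0739] z [0.0695 0.0711] slope [ 0.0023 -0.068 ]
   box walls x [-0.211 -0.066] y [-0.0971  0.0881]
   tray front 11355 [-0.0807 -0.0804 -0.0797] 0.1320407016513661
   tray x [-0.08    0.0712]
scene 0 369 rim x rel tcp [-0.0745 -0.0717 -0.0674] y [-0.085   0.0669] z [0.0662 0.0686] slope [ 0.0005 -0.0715]
   box walls x [-0.2193 -0.0702] y [-0.0973  0.0895]
scene 4 369 rim x rel tcp [-0.0745 -0.0718 -0.0669] y [-0.0849  0.0656] z [0.0661 0.0686] slope [-0.0003 -0.0714]
   box walls x [-0.2194 -0.0708] y [-0.0973  0.0893]
   tray front 827 [-0.0838 -0.0836 -0.0832] 0.12778120197825932
   tray x [-0.0834  0.07  ]
side 0 411 rim x rel tcp [-0.0719 -0.0698 -0.0651] y [-0.0718  0.075 ] z [0.0692 0.0712] slope [-0.0001 -0.0692]
   box walls x [-0.2166 -0.0678] y [-0.0999  0.0862]
side 4 411 rim x rel tcp [-0.0718 -0.0697 -0.0651] y [-0.0724  0.0745] z [0.0692 0.0713] slope [-0.0002 -0.0692]
   box walls x [-0.2166 -0.0679] y [-0.0999  0.0859]
   tray front 676 [-0.0809 -0.0808 -0.0806] 0.1305876259175409
   tray x [-0.0807  0.0725]
```

```bash
python3 -m handwheel '[[0,0,0.004,0,0,0,0],[0,0,0.01,0,0,0,0],[0,0,0.017,0,0,0,0],[0,0,0.024,0,0,0,0],[0,0,0.031,0,0,0,0],[0,0,0.038,0,0,0,0],[0,0,0.044,0,0,0,0],[0,0,0.048,0,0,0,0],[0,0,0.05,0,0,0,0],[0,0,0.051,0,0,0,0],[0,0,0.051,0,0,0,0]]'
python3 - <<'E'
from h import *
import pickle
s=monitor.state();print(s["time"],s["eef_pos"],s["contact_force"],s["wrist_torque"])
for n in ["wrist","side"]:
    p=eyes.capture(n); save(p,n+"5.png"); pickle.dump(p,open(n+"5.pkl","wb"))
c=p["color"][160:360,180:440]; cv2.imwrite("pics/c5.png",cv2.cvtColor(cv2.resize(c,None,fx=3,fy=3,interpolation=2),cv2.COLOR_RGB2BGR))
E
```

```text
time: 9.6
eef_pos: [0.626, 0.0929, 0.1255]
tool_rot: [[-0.245, 0.97, 0.0], [0.97, 0.245, 0.0], [-0.0, 0.0, -1.0]]
contact_force: [0.4, 0.0, -2.7]
finger_gap: 0.129
9.6 [0.62604995 0.09293119 0.12545562] [ 0.39655462  0.04742387 -2.65137237] [-0.00647599 -0.00146182 -0.02854358]
```

View pics/c5.png

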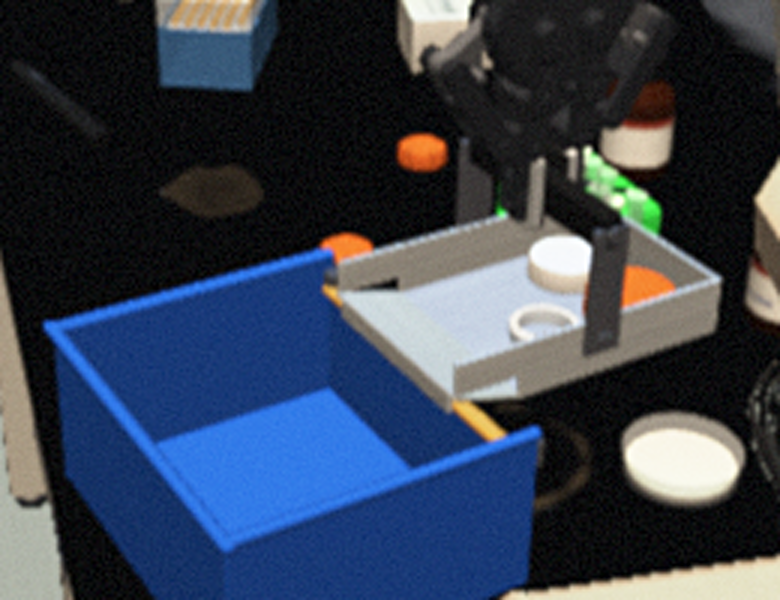

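View pics/wrist5.png

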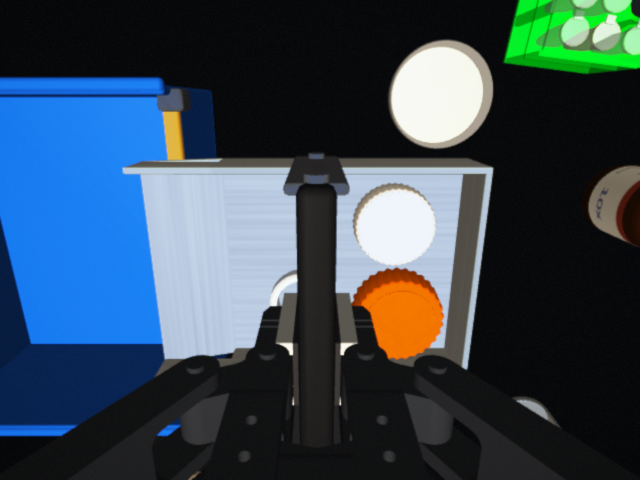

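The side view shows the lip, crop (340,300)–(450,400), just inside and above the rim with the tray parallel to it. I lower until contact.

```bash
python3 -m handwheel '[[0,0.001,0.001,0,0,0,0],[0,0.002,0.002,0,0,0,0],[0,0.003,0.003,0,0,0,0],[0,0.003,0.004,0,0,0,0],[0,0.003,0.005,0,0,0,0],[0,0.003,0.005,0,0,0,0]]'
```

```text
time: 10.3
eef_pos: [0.6287, 0.0936, 0.1201]
tool_rot: [[-0.245, 0.97, -0.0], [0.97, 0.245, -0.0], [-0.0, -0.0, -1.0]]
contact_force: [0.5, 0.4, -2.8]
finger_gap: 0.127
```

```bash
python3 -m handwheel '[[0,0,0.0005,0,0,0,0],[0,0,0.001,0,0,0,0],[0,0,0.0015,0,0,0,0],[0,0,0.0015,0,0,0,0]]'
```

```text
time: 10.7
eef_pos: [0.6289, 0.0937, 0.119]
tool_rot: [[-0.245, 0.97, 0.0], [0.97, 0.245, 0.0], [-0.0, 0.0, -1.0]]
contact_force: [-0.3, -0.0, -1.6]
finger_gap: 0.13
```

```bash
python3 -m handwheel '[[0,0,0.0004,0,0,0,0],[0,0,0.0008,0,0,0,0],[0,0,0.001,0,0,0,0],[0,0,0.001,0,0,0,0]]'
```

```text
time: 11.1
eef_pos: [0.6293, 0.0938, 0.1186]
tool_rot: [[-0.245, 0.97, 0.001], [0.97, 0.245, 0.0], [-0.0, 0.001, -1.0]]
contact_force: [-0.2, 0.3, 3.2]
finger_gap: 0.131
```

```bash
python3 -m handwheel '[[0,0.0003,0,0,0,0,0],[0,0.0006,0,0,0,0,0],[0,0.0008,0.0002,0,0,0,0],[0,0.0008,0.0002,0,0,0,0],[0,0.0008,0.0002,0,0,0,0]]'
python3 - <<'E'
import numpy as np
Py,Pz=-.0726,.0524
for d in [1,2.5,4,6,8,10,12,14,16,18,20,22,24,26,28,30,32,34,36,38,40,42]:
    t=np.radians(d);c,s=np.cos(t),np.sin(t)
    y,z=-Py,-Pz
    print(d,round(t,4),round(y*(c-1)+z*s,4),round(-y*s+z*(c-1),4))
from h import *
s=monitor.state();print(s["eef_pos"],s["contact_force"])
E
```

```text
time: 11.6
eef_pos: [0.6297, 0.0939, 0.1181]
tool_rot: [[-0.245, 0.97, 0.0], [0.97, 0.245, -0.0], [-0.0, 0.0, -1.0]]
contact_force: [-0.2, 0.9, 5.4]
finger_gap: 0.13
1 0.0175 -0.0009 -0.0013
2.5 0.0436 -0.0024 -0.0031
4 0.0698 -0.0038 -0.0049
6 0.1047 -0.0059 -0.0073
8 0.1396 -0.008 -0.0096
10 0.1745 -0.0102 -0.0118
12 0.2094 -0.0125 -0.0139
14 0.2443 -0.0148 -0.016
16 0.2793 -0.0173 -0.018
18 0.3142 -0.0197 -0.0199
20 0.3491 -0.0223 -0.0217
22 0.384 -0.0249 -0.0234
24 0.4189 -0.0276 -0.025
26 0.4538 -0.0303 -0.0265
28 0.4887 -0.0331 -0.028
30 0.5236 -0.0359 -0.0293
32 0.5585 -0.0388 -0.0305
34 0.5934 -0.0417 -0.0316
36 0.6283 -0.0447 -0.0327
38 0.6632 -0.0477 -0.0336
40 0.6981 -0.0507 -0.0344
42 0.733 -0.0537 -0.0351
[0.6297423  0.09388247 0.11809735] [-0.18236614  0.86734647  5.3920894 ]
```

Contact is about 8 N. I tip in stages about the rim.

```bash
python3 -m handwheel '[[0,-0.0009,-0.0013,-0.0175,0,0,0],[0,-0.0024,-0.0031,-0.0436,0,0,0],[0,-0.0038,-0.0049,-0.0698,0,0,0],[0,-0.0059,-0.0073,-0.1047,0,0,0],[0,-0.008,-0.0096,-0.1396,0,0,0],[0,-0.0102,-0.0118,-0.1745,0,0,0],[0,-0.0102,-0.0118,-0.1745,0,0,0]]'
```

```text
time: 12.3
eef_pos: [0.62, 0.0913, 0.1304]
tool_rot: [[-0.244, 0.954, 0.171], [0.97, 0.241, 0.043], [-0.0, 0.177, -0.984]]
contact_force: [0.4, -0.1, 3.4]
finger_gap: 0.13
```

```bash
python3 -m handwheel '[[0,-0.0009,-0.0012,-0.0175,0,0,0],[0,-0.0024,-0.003,-0.0436,0,0,0],[0,-0.0038,-0.0048,-0.0698,0,0,0],[0,-0.0059,-0.0071,-0.1047,0,0,0],[0,-0.008,-0.0094,-0.1396,0,0,0],[0,-0.0102,-0.0115,-0.1745,0,0,0],[0,-0.0125,-0.0136,-0.2094,0,0,0],[0,-0.0125,-0.0136,-0.2094,0,0,0],[0,-0.0125,-0.0136,-0.2094,0,0,0]]'
python3 - <<'E'
from h import *
p=eyes.capture("side"); save(p,"side6.png")
c=p["color"][140:360,180:460]; cv2.imwrite("pics/c6.png",cv2.cvtColor(cv2.resize(c,None,fx=2.7,fy=2.7,interpolation=2),cv2.COLOR_RGB2BGR))
E
```

```text
time: 13.2
eef_pos: [0.6064, 0.0879, 0.1418]
tool_rot: [[-0.244, 0.898, 0.366], [0.97, 0.227, 0.092], [-0.0, 0.377, -0.926]]
contact_force: [-0.1, 0.1, 5.8]
finger_gap: 0.127
```

View pics/c6.png

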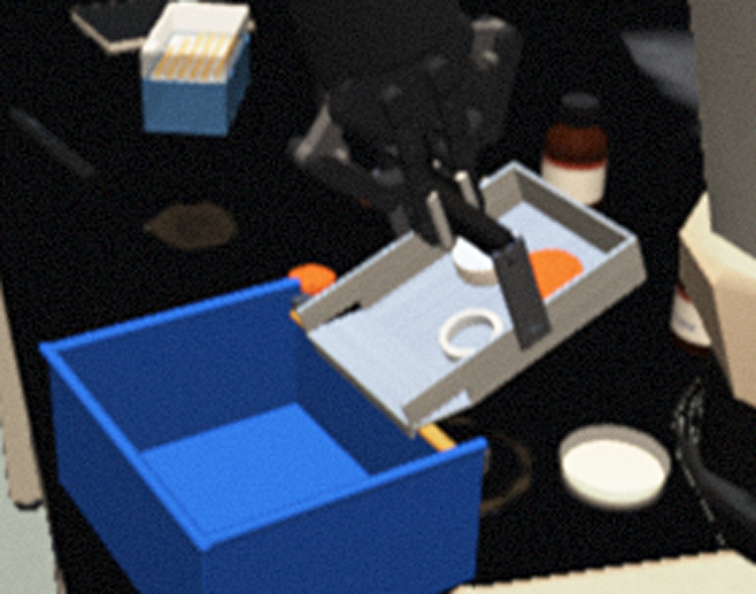

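Tipped 22° with the lip still on the rim (force about 8 N) and the items not yet sliding. Continuing to 40°.

```bash
python3 -m handwheel '[[0,-0.0009,-0.0013,-0.0175,0,0,0],[0,-0.0024,-0.0031,-0.0436,0,0,0],[0,-0.0038,-0.0049,-0.0698,0,0,0],[0,-0.0059,-0.0073,-0.1047,0,0,0],[0,-0.008,-0.0096,-0.1396,0,0,0],[0,-0.0102,-0.0118,-0.1745,0,0,0],[0,-0.0125,-0.0139,-0.2094,0,0,0],[0,-0.0125,-0.0139,-0.2094,0,0,0]]'
python3 -m handwheel '[[0,-0.0009,-0.0013,-0.0175,0,0,0],[0,-0.0024,-0.0031,-0.0436,0,0,0],[0,-0.0038,-0.0049,-0.0698,0,0,0],[0,-0.0059,-0.0073,-0.1047,0,0,0],[0,-0.0059,-0.0073,-0.1047,0,0,0],[0,-0.0059,-0.0073,-0.1047,0,0,0],[0,-0.0059,-0.0073,-0.1047,0,0,0],[0,-0.0059,-0.0073,-0.1047,0,0,0]]'
python3 - <<'E'
from h import *
p=eyes.capture("side"); save(p,"side7.png")
c=p["color"][140:360,180:460]; cv2.imwrite("pics/c7.png",cv2.cvtColor(cv2.resize(c,None,fx=2.7,fy=2.7,interpolation=2),cv2.COLOR_RGB2BGR))
E
```

```text
time: 14.05
eef_pos: [0.5898, 0.0835, 0.1501]
tool_rot: [[-0.244, 0.802, 0.546], [0.97, 0.202, 0.137], [-0.0, 0.562, -0.827]]
contact_force: [-0.2, -0.2, 4.7]
finger_gap: 0.131
time: 14.85
eef_pos: [0.5813, 0.0812, 0.1526]
tool_rot: [[-0.244, 0.741, 0.625], [0.97, 0.187, 0.157], [-0.001, 0.644, -0.765]]
contact_force: [-2.5, -1.1, 6.9]
finger_gap: 0.124
```

View pics/c7.png

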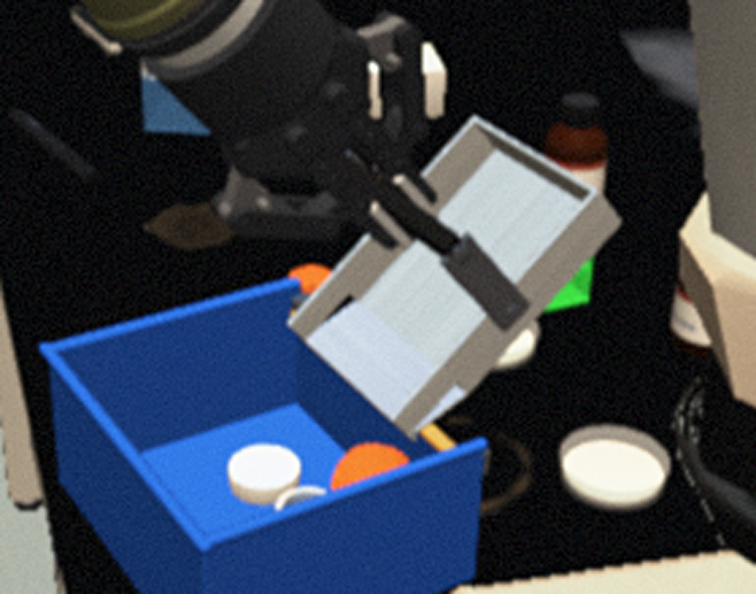

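The tray is empty; both caps and the ring are in the box at crop (265,470), (370,465) and (305,495). Now I level it about the same pivot.

```bash
python3 -c "
import numpy as np
for d in [2,4.5,7,9.5,12,14.5,17,19,20]:
    t=np.radians(d);c,s=np.cos(t),np.sin(t);print(d,round(t,4),round(.0726*(c-1)+.0524*s,4),round(.0726*s+.0524*(1-c),4))"
```

```text
2 0.0349 0.0018 0.0026
4.5 0.0785 0.0039 0.0059
7 0.1222 0.0058 0.0092
9.5 0.1658 0.0077 0.0127
12 0.2094 0.0093 0.0162
14.5 0.2531 0.0108 0.0198
17 0.2967 0.0121 0.0235
19 0.3316 0.0131 0.0265
20 0.3491 0.0135 0.028
```

```bash
python3 -m handwheel '[[0,0.0018,0.0025,0.0349,0,0,0],[0,0.0039,0.0058,0.0785,0,0,0],[0,0.0058,0.0091,0.1222,0,0,0],[0,0.0077,0.0126,0.1658,0,0,0],[0,0.0093,0.0161,0.2094,0,0,0],[0,0.0108,0.0197,0.2531,0,0,0],[0,0.0121,0.0234,0.2967,0,0,0],[0,0.0131,0.0264,0.3316,0,0,0],[0,0.0135,0.0279,0.3491,0,0,0],[0,0.0135,0.0279,0.3491,0,0,0]]'
```

```text
time: 15.9
eef_pos: [0.6086, 0.0882, 0.1393]
tool_rot: [[-0.245, 0.911, 0.331], [0.97, 0.23, 0.083], [-0.0, 0.342, -0.94]]
contact_force: [-2.6, -1.7, 9.0]
finger_gap: 0.132
```

```bash
python3 -m handwheel '[[0,0.0013,0.0023,0.0349,0,0,0],[0,0.0033,0.0055,0.0785,0,0,0],[0,0.0052,0.0088,0.1222,0,0,0],[0,0.0071,0.0123,0.1658,0,0,0],[0,0.0087,0.0158,0.2094,0,0,0],[0,0.0102,0.0193,0.2531,0,0,0],[0,0.0115,0.023,0.2967,0,0,0],[0,0.0125,0.026,0.3316,0,0,0],[0,0.0129,0.0275,0.3491,0,0,0],[0,0.0129,0.0275,0.3491,0,0,0],[0,0.0129,0.0275,0.3491,0,0,0]]'
python3 - <<'E'
from h import *
import pickle
for n in ["scene","side","wrist"]:
    p=eyes.capture(n); save(p,n+"8.png"); pickle.dump(p,open(n+"8.pkl","wb"))
s=monitor.state();print(s["time"],s["eef_pos"],s["contact_force"],s["tool_rot"].round(4).tolist())
E
```

```text
time: 17.0
eef_pos: [0.6295, 0.0937, 0.1181]
tool_rot: [[-0.245, 0.97, 0.001], [0.97, 0.245, 0.0], [-0.0, 0.001, -1.0]]
contact_force: [0.6, -0.2, 8.4]
finger_gap: 0.131
17.15 [0.62943634 0.09366268 0.11817727] [ 0.40315149 -0.16397822  8.03780476] [[-0.2448, 0.9696, 0.001], [0.9696, 0.2448, 0.0002], [-0.0001, 0.001, -1.0]]
```

View pics/scene8.png

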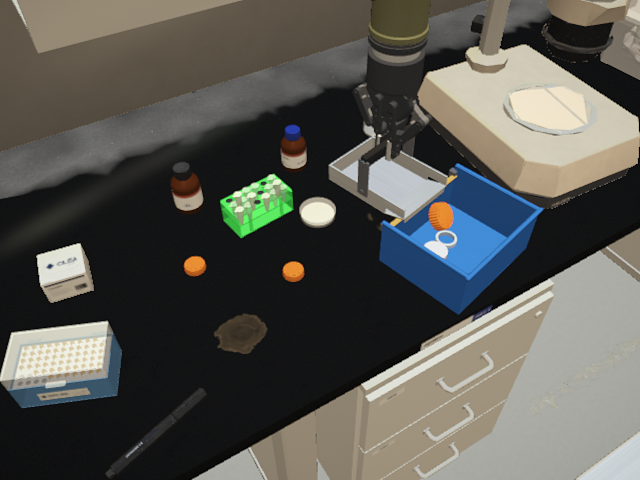

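View pics/side8.png

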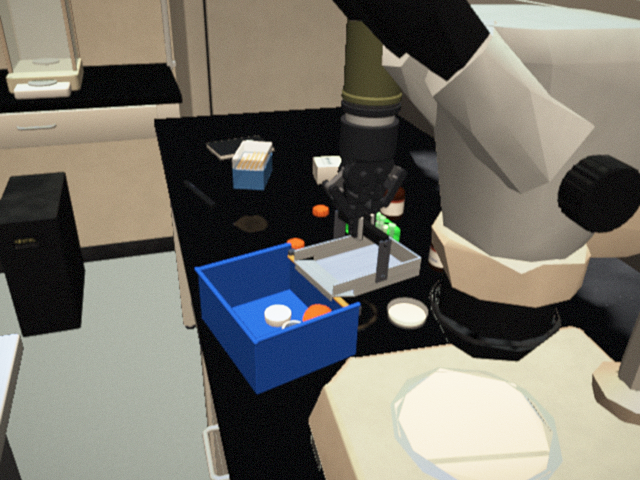

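Level, still at the rim; items rest in the box with the orange cap on edge. I unhook straight up.

```bash
python3 -m handwheel '[[0,-0.001,-0.002,0,0,0,0],[0,-0.001,-0.006,0,0,0,0],[0,-0.001,-0.012,0,0,0,0],[0,-0.001,-0.02,0,0,0,0],[0,-0.001,-0.029,0,0,0,0],[0,-0.001,-0.038,0,0,0,0],[0,-0.001,-0.047,0,0,0,0],[0,-0.001,-0.055,0,0,0,0],[0,-0.001,-0.06,0,0,0,0],[0,-0.001,-0.06,0,0,0,0]]'
python3 -m handwheel '[[0.01,-0.0005,0,0,0,0,0],[0.03,-0.002,0,0,0,0,0],[0.055,-0.003,0,0,0,0,0],[0.085,-0.005,0,0,0,0,0],[0.115,-0.007,0,0,0,0,0],[0.15,-0.0095,0,0,0,0,0],[0.185,-0.0115,0,0,0,0,0],[0.22,-0.014,0,0,0,0,0],[0.25,-0.016,0,0,0,0,0],[0.28,-0.018,0,0,0,0,0],[0.305,-0.02,0,0,0,0,0],[0.321,-0.021,0,0,0,0,0]]'
python3 -m handwheel '[[0,0,0,0,0,0,0],[0,0,0,0,0,0,0]]'
python3 - <<'E'
from h import *
p=eyes.capture("scene"); save(p,"scene9.png")
p=eyes.capture("wrist"); save(p,"wrist9.png")
E
```

```text
time: 18.15
eef_pos: [0.6284, 0.0935, 0.1787]
tool_rot: [[-0.245, 0.97, 0.002], [0.97, 0.245, 0.0], [-0.0, 0.002, -1.0]]
contact_force: [0.4, -0.9, -1.6]
finger_gap: 0.125
time: 19.35
eef_pos: [0.5264, 0.4027, 0.1768]
tool_rot: [[-0.248, 0.969, -0.002], [0.969, 0.248, 0.001], [0.001, -0.002, -1.0]]
contact_force: [-1.0, -0.1, -1.4]
finger_gap: 0.131
time: 19.55
eef_pos: [0.5293, 0.3985, 0.177]
tool_rot: [[-0.244, 0.97, -0.0], [0.97, 0.244, -0.002], [-0.002, -0.001, -1.0]]
contact_force: [0.9, -0.9, -1.3]
finger_gap: 0.126
```

View pics/scene9.png

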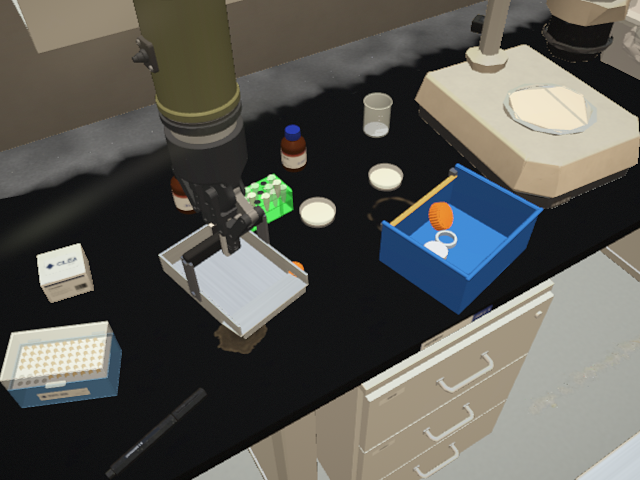

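View pics/wrist9.png

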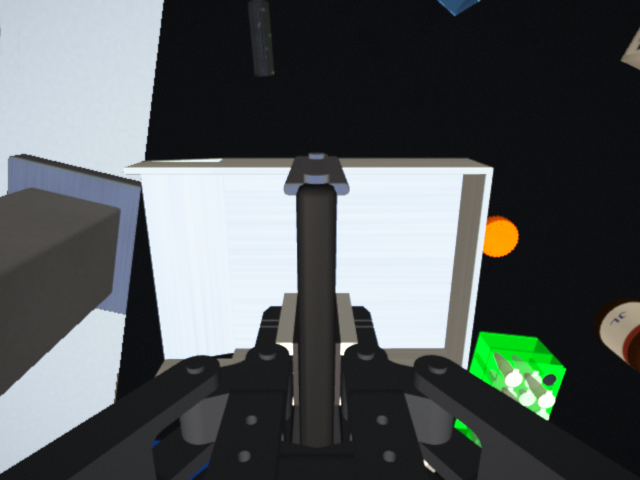

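The tray is empty and over the free patch; the bystanders have not moved. Lowering.

```bash
python3 -m handwheel '[[0,0,0.006,0,0,0,0],[0,0,0.018,0,0,0,0],[0,0,0.033,0,0,0,0],[0,0,0.048,0,0,0,0],[0,0,0.063,0,0,0,0],[0,0,0.078,0,0,0,0],[0,0,0.09,0,0,0,0],[0,0,0.1,0,0,0,0],[0,0,0.108,0,0,0,0],[0,0,0.114,0,0,0,0],[0,0,0.117,0,0,0,0],[0,0,0.118,0,0,0,0]]'
python3 -m handwheel '[[0,0,0.0005,0,0,0,0],[0,0,0.001,0,0,0,0],[0,0,0.0015,0,0,0,0],[0,0,0.0015,0,0,0,0],[0,0,0.0015,0,0,0,0]]'
```

```text
time: 20.85
eef_pos: [0.5291, 0.3995, 0.0594]
tool_rot: [[-0.244, 0.97, 0.0], [0.97, 0.244, -0.0], [-0.0, -0.0, -1.0]]
contact_force: [-0.3, -0.5, -1.5]
finger_gap: 0.13
time: 21.35
eef_pos: [0.5291, 0.3995, 0.0581]
tool_rot: [[-0.244, 0.97, 0.0], [0.97, 0.244, 0.0], [0.0, 0.0, -1.0]]
contact_force: [1.3, 0.8, -2.3]
finger_gap: 0.131
```

```bash
python3 -m handwheel '[[0,0,0.0005,0,0,0,0],[0,0,0.001,0,0,0,0],[0,0,0.0015,0,0,0,0],[0,0,0.0018,0,0,0,0],[0,0,0.0018,0,0,0,0]]'
```

```text
time: 21.85
eef_pos: [0.529, 0.3995, 0.0566]
tool_rot: [[-0.244, 0.97, 0.0], [0.97, 0.244, -0.0], [-0.0, 0.0, -1.0]]
contact_force: [-0.6, -0.5, 1.8]
finger_gap: 0.13
```

On the bench (force rose from −2 to +2 N). Release and retreat straight up.

```bash
python3 -m handwheel '[[0,0,0,0,0,0,0.3],[0,0,0,0,0,0,0.6],[0,0,0,0,0,0,1],[0,0,0,0,0,0,1],[0,0,0,0,0,0,1],[0,0,0,0,0,0,1],[0,0,0,0,0,0,1]]'
python3 -m handwheel '[[0,0,-0.01,0,0,0,1],[0,0,-0.025,0,0,0,1],[0,0,-0.045,0,0,0,1],[0,0,-0.07,0,0,0,1],[0,0,-0.1,0,0,0,1],[0,0,-0.13,0,0,0,1],[0,0,-0.155,0,0,0,1],[0,0,-0.165,0,0,0,1],[0,0,-0.165,0,0,0,1],[0,0,-0.165,0,0,0,1]]'
python3 - <<'E'
from h import *
p=eyes.capture("scene"); save(p,"scene10.png"); w=cloud(p)
p2=eyes.capture("side"); save(p2,"side10.png")
for u,v in [(441,216),(446,240),(435,250)]: print(pt(p,u,v))
m=(w[...,2]>0.060)&(w[...,2]<0.095)&(abs(w[...,0]-.535)<.06)&(abs(w[...,1]-.398)<.08)
q=w[m];print(q.mean(0),np.percentile(q[:,2],[2,98]),cv2.minAreaRect(q[:,:2].astype(np.float32)))
print(monitor.state()["contact_force"])
E
```

```text
time: 22.55
eef_pos: [0.529, 0.3995, 0.0562]
tool_rot: [[-0.245, 0.97, -0.0], [0.97, 0.245, -0.0], [-0.0, -0.0, -1.0]]
contact_force: [-0.4, -0.5, 0.4]
finger_gap: 1.001
time: 23.55
eef_pos: [0.5286, 0.3992, 0.2204]
tool_rot: [[-0.245, 0.97, -0.001], [0.97, 0.245, -0.001], [-0.001, -0.001, -1.0]]
contact_force: [-0.5, -0.1, -1.4]
finger_gap: 0.995
[0.53951635 0.04386962 0.03411945]
[0.51696565 0.04607838 0.00078032]
[0.50040087 0.08389731 0.01452659]
[0.52317128 0.40185383 0.07706403] [0.06392505 0.08394781] ((0.5250109434127808, 0.39870575070381165), (0.019885996356606483, 0.11622756719589233), 11.907967567443848)
[-1.09791205  0.31087563 -0.0475552 ]
```

View pics/scene10.png

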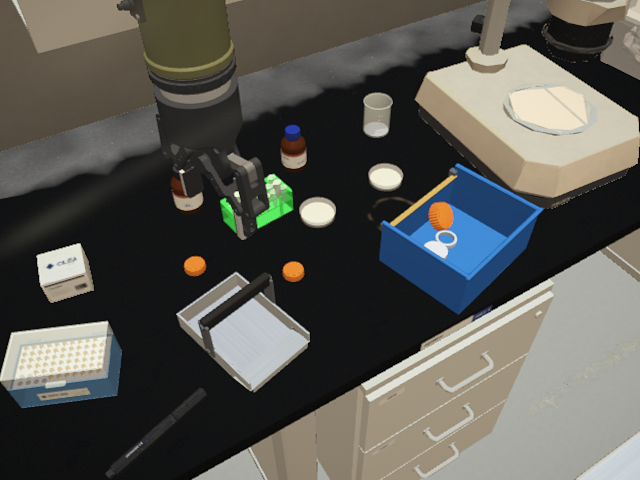

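View pics/side10.png

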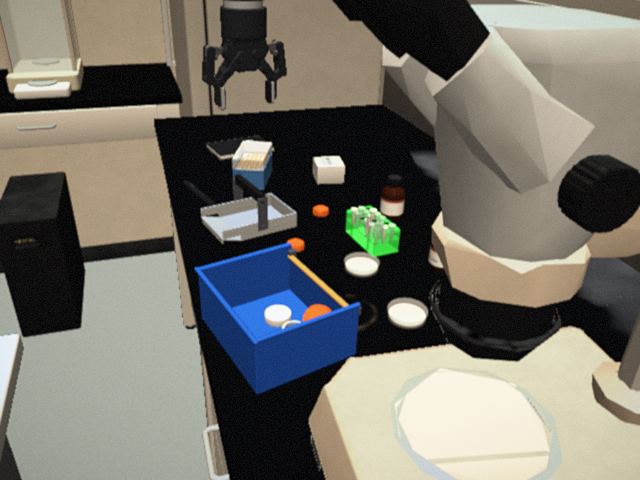

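The tray stands flat and clear at scene (243,332). The caps and ring are in the box, and the dishes and rack are where they were. Handing in.

```bash
python3 -c "
from cell import ctrl
print(ctrl.job_done())"
```

```text
the job is handed in; nothing more can be done
None
```

The job is done and handed in at about 24 s; no verdict is reported. I gripped the tray by its bar, carried it level and hooked the lip over the brass rim. I then tipped it to about 40° about the rim and the contents slid into the box. I levelled it while still hooked, unhooked it, set it flat on the bench near its starting spot and let go.

- **Rim force:** readings between steps put the push on the rim at about 6–11 N, well under the 40 N limit.
- **Contents:** the final pictures show both caps and the ring in the box. The orange cap stands on edge, with its measured surface at about 34 mm, below the 55 mm limit.
- **Tray:** it rests flat and empty, well clear of the box.
- **Bystanders:** by eye, both petri dishes and the tube rack are where they were at the start.
- **Disagreement:** the scene camera read positions about 3–4 mm off the wrist camera in x. I used the wrist camera, which matched the pinched bar. No checks failed.

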